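# Check the lacquer on a steel bar with the coating gauge

## Task

Check the lacquer on the sloping steel bar that carries the chalk ring: take the pen-shaped coating gauge out of its cradle and first zero it, holding it upright with its sprung tip pressed on the middle of the bare steel zero disc for a good second. Then set the tip in the chalk ring with the gauge square to the sloping bar, press gently until the tip is about half-way in, and finish still holding it there in the gripper for the reading. Do not press hard, and leave the other things on the bench where they are.

Things in the scene. Friction and masses are not known exactly. Their poses are not given: they have to be found in the camera images.
- gauge: Coating gauge: black pen-shaped block, 150 mm long, 110 to 220 g, standing tip down in the cradle. Origin: end of the sprung tip when right out; z runs up its length. Tip (steel, 10 mm thick, round end) z = 0 to 12 mm, grey nose 12 to 36 mm, body 36 to 150 mm: 30 mm wide along x, 24 mm thick along y (display on -y). Grip the body near its top, across the 24 mm.
- tip (a joint): How far the sprung tip is pushed into the gauge, m: 0 right out, 0.008 at its stop. Its spring gives 2 N at first touch, 4 N half-way in (0.004), 6 N just before the stop. Past the stop the gauge is rigid and the force rises steeply.
- tip_end (a point): The end of the gauge's sprung tip, on the gauge's axis; at the gauge's origin while the tip is right out.
- cradle: Gauge cradle, grey plastic, fixed: foot 100 x 74 x 10 mm, on it a block 48 x 42 mm, 75 mm high, with the pocket. Origin mid-underside, z up. The gauge stands over it, axes parallel (within 4 degrees), tip end 14 mm and top 164 mm above the bench, the lowest 25 mm of its body in the pocket: draw it straight up 65 mm or more to clear.
- zero_disc: The zero disc: a bare bright steel disc 48 mm across and 10 mm thick, 140 g, lying loose and flat on the bench. Origin in the middle of its underside, z up.
- zero_face (a point): The middle of the zero disc's upper face, 10 mm above the bench.
- ring: The chalk ring on one bar's upper face, a thin white circle 26 mm across outside and 20 mm inside. Origin at its centre on the face, z axis square to the face, pointing up out of it (15 degrees, 0.26 rad, from vertical), x axis up the slope along the bar.
- plate_ringed: The bar with the ring: flat dark steel 240 x 52 x 6 mm, four holes near its ends, one of three alike leaning side by side (64 mm apart) on the rest; the others carry plain chalk strokes. Fixed. Origin mid-underside, x along the bar up the slope, z square to it. The ring lies 40 to 65 mm above the bench.
- rest: The rest under the bars, fixed: chipboard 300 x 230 x 16 mm, a stop lath under the bars' low ends, a 50 mm batten under their high ends, which reach 84 mm above the bench. Origin mid-underside, x the way the bars rise.
- plate_b: Another bar of the same size beside it, one or two chalk strokes; same frame. Fixed.
- plate_c: The third bar, one or two chalk strokes; same frame. Fixed.
- spray_can: White spray can 66 mm across, 190 mm high, standing; a bystander, leave alone. Origin in the middle of its underside.
- sanding_disc: Grey perforated sanding disc 150 mm across, 5 mm thick, lying flat; a bystander. Origin in the middle of its underside.
- sanding_block: Cork sanding block 115 x 62 x 34 mm; a bystander. Origin in the middle of its underside.
- thinner: Black bottle 60 mm across, 150 mm high, standing; a bystander. Origin in the middle of its underside.
Things that resemble listed ones, but are neither listed nor needed, are in the scene too. What is meant by the gauge is not blue, green or orange, and is the smaller of those in its own colour.

How it is judged:
On the way:
1. the gauge is zeroed: held by the fingers, upright (within 7 degrees), its tip within 12 mm of the middle of the zero disc and pressed in 1.5 to 7 mm, for half a second (horizontal distance between tip_end and zero_face below 0.012 m and contact force between gauge and zero_disc above 1 N and value of joint tip between 0.0015 and 0.007 m and angle between gauge's own z axis and vertical below 0.12 rad and contact force between the fingers and gauge above 3 N), for 0.5 s.
At the end, for the whole second after the job is handed in: The gauge is held still in the fingers with its tip in the chalk ring (within 8 mm of the centre), its length square to the bar (within 7 degrees), the tip pressed in 1.5 to 7 mm by 1 to 9 N, the gauge touching nothing else; the zero disc lies within 30 mm of where it was (distance between tip_end and ring below 0.008 m and angle between the z axis of gauge and the z axis of ring, either way round below 0.12 rad and value of joint tip between 0.0015 and 0.007 m and contact force between gauge and plate_ringed between 1 and 9 N and contact force between the fingers and gauge above 3 N and contact force between gauge and rest below 0.2 N and contact force between gauge and plate_b below 0.2 N and contact force between gauge and plate_c below 0.2 N and linear speed of gauge below 0.01 m/s and distance of zero_disc from where it was at the start of the episode below 0.03 m); the arm keeps its last pose, push and grip.
It fails at once if the gauge is pressed hard (over 20 N) on a bar, the rest or the zero disc (contact force between gauge and plate_ringed above 20 N or contact force between gauge and zero_disc above 20 N or contact force between gauge and plate_b above 20 N or contact force between gauge and plate_c above 20 N or contact force between gauge and rest above 20 N).
It fails at once if a bystander is moved more than 25 mm (distance of any of spray_can, sanding_disc, sanding_block, thinner from where it was at the start of the episode above 0.025 m).
It also fails if it takes over 48 s, if anything falls off the work surface, if the arm or the gripper's body presses on something with over 40 N, if the wrist force passes 120 N, or if a joint passes its speed limit or range.

## Robot

A 7-joint arm with a two-finger parallel gripper is mounted at the origin on the work surface. World frame = base frame: x ahead of the robot, y to its left, z up, the work surface at z = 0. Lengths are in m, angles in rad, forces in N, time in s.
With the tool pointing down it reaches from about 0.425 to 0.825 m from the base axis. Payload 3.6 kg.
Tool frame: the origin (TCP) lies on the centre line of the jaws, within the pads' length; the fingertips stand 25 mm ahead of it and the grasp point (between the pads) lies 6 mm ahead of it; z points along the fingers, y is the line along which they close (so a half turn about z gives the same grasp; the last joint's range is limited). The gripper opens to 85 mm and grips with 20 to 120 N. Pads are 22 mm wide; open, the fingers measure 114 mm over their backs; the gripper's body (76 mm by 85 mm) begins 54 mm behind the grasp point. The pads swing forward as they close: fully open they stand 13 mm farther back than shut.
Start: joints at [1.083, 0.615, -0.013, 1.423, 0.008, 1.103, -0.04], TCP at [0.29, -0.582, 0.256] pointing down, gripper open.
Joint ranges: [-3.12, 3.12], [-0.3, 2.06], [-1.34, 1.32], [0.26, 2.42], [-1.36, 4.5], [0.01, 1.98], [-2.84, 2.84]. Speed limits (rad/s): [2.79, 2.79, 3.14, 3.14, 3.14, 3.14, 3.14].

## Interface

Orientations are given as [roll, pitch, yaw] about the fixed x, y, z axes, in that order (R = Rz(yaw) Ry(pitch) Rx(roll)).
In Python, from rig import arm, grab_frame, job gives the robot as it stands. The module is installed in compiled form; this text tells all that it offers.
- The arm moves only by the tool jog_arm, never from a script. Its argument "increments" is one flat list of numbers, 6 for each row, row after row: the shift along the tool's x, y, z in mm, then the turn, a rotation vector about the tool's x, y, z in degrees. A call has exactly 10 rows; each row shifts and turns the commanded pose from where the row before left it, along the tool's axes as they then stand; what a row does not reach is not made up. A row lasts 1/10 s, in which the tool goes at most 50 mm and 8.59 degrees, less where a joint would pass 70% of its speed; a pose out of reach is approached as far as the arm can. A call is refused whole if a number of a shift passes 50 or a number of a turn 8.59, either way. A call with a gripper value outside its range is refused whole. "grip" is the finger opening in mm, from 0 to 85.4, set as the call begins (left out, the last holds). The fingers move at their own pace and stop on an object; "newtons" is the grip in N (left out, the last holds). Time passes only in rows, so rows that do not move let the fingers close, or fill a call up. It gives the time, the measured TCP pose, the force, the opening and the grip force at its end, in the units of the state.
- arm.sense(): the state, without advancing time (a new reading comes with each control period).
- grab_frame(name): name is "scene" or "top"; returns a dict with "img" (400x640x3 uint8, red, green, blue), "intrinsics" (3x3 intrinsics, pixels), "k1" (the pictures are not rectified: a ray, as slopes to the right and down, at radius r is drawn at 1 + k1 r^2 times it, then the intrinsics apply), "rvec" (rotation vector, rad) and "tvec" (3), from world to camera coordinates, as OpenCV has them. Camera axes: x right, y down, z forward; pixel columns grow to the right and rows downward; lengths in m; the calibration is good to about 2 mm. A picture is of the moment at which its call begins. There is no depth.
- job.close_job(): hands the job in; it is judged then, once.
The state is a dict: "time_s": time; "q": joint angles; "dq": joint speeds; "joint_efforts": joint torques, N m; "position": TCP position; "tcp_rot": TCP orientation; "ft_force": force on the tool from outside, world axes, zero at the start; "wrist_torque": the same for the moment, N m; "grip_width": finger opening in m; "grasp_force": force on a finger pad.
Only numpy, scipy, OpenCV 4.12 (cv2) and the standard library are available. Lean on these libraries where they do the work, as an engineer would, in place of code of your own. Each camera call takes 0.05 s, during which the arm holds its last target. There are 200 camera calls.

## Working session

There is one attempt and no reset: what is moved stays moved. The work goes in short steps, Python scripts to look and compute and a tool call to move; the robot and the scene stay as the last step left them, time stands still between calls to the robot, and variables do not carry over. Pictures are saved under pics/ and viewed, at most 10 in all, crops included, and the job is handed in when it is done.

Besides the shell and the picture viewer there is one more tool, called by a JSON object that holds its "op" and its "data". jog_arm: Moves the arm, as the interface text tells. Its arguments: {"type":"object","properties":{"increments":{"type":"array","items":{"type":"number"}},"grip":{"type":"number"},"newtons":{"type":"number"}},"required":["increments"]}

```bash
mkdir -p pics; cat > h.py <<'E'
import numpy as np, cv2
from rig import arm, grab_frame, job
from scipy.spatial.transform import Rotation as Ro
def save(f,n,crop=None,s=1):
    im=f["img"][...,::-1]
    if crop: x0,y0,x1,y1=crop; im=im[y0:y1,x0:x1]
    cv2.imwrite("pics/"+n,cv2.resize(im,None,fx=s,fy=s,interpolation=cv2.INTER_CUBIC))
def ray(f,uv):
    K=np.array(f["intrinsics"]);R=cv2.Rodrigues(np.array(f["rvec"],float))[0];t=np.array(f["tvec"],float).ravel()
    d=cv2.undistortPoints(np.array([[uv]],float),K,np.array([f["k1"],0,0,0,0.]))[0,0]
    # forward-model: drawn = ideal*(1+k1 r^2) same as OpenCV
    return -R.T@t, R.T@np.array([d[0],d[1],1])
def onz(f,uv,z):
    c,d=ray(f,uv); return c+d*(z-c[2])/d[2]
def proj(f,P):
    return cv2.projectPoints(np.array(P,float).reshape(-1,3),np.array(f["rvec"],float),np.array(f["tvec"],float),np.array(f["intrinsics"]),np.array([f["k1"],0,0,0,0.]))[0].reshape(-1,2)
def tri(obs):
    A=0;b=0
    for f,uv in obs:
        c,d=ray(f,uv);d=d/np.linalg.norm(d);M=np.eye(3)-np.outer(d,d);A=A+M;b=b+M@c
    return np.linalg.solve(A,b)
E
python3 - <<'E'
from h import *
import pickle
F={n:grab_frame(n) for n in("scene","top")}
pickle.dump(F,open("f0.pkl","wb"))
for n in F: save(F[n],n+"0.png",None,1.25); c,_=ray(F[n],(320,200)); print(n,c,F[n]["k1"],F[n]["intrinsics"])
print(arm.sense())
E
```

```text
scene [0.09980852 0.59375613 1.20036475] 0.007982269176128173 [[456.58489129   0.         315.98971112]
 [  0.         456.58489129 202.72964603]
 [  0.           0.           1.        ]]
top [0.30024263 0.00356022 1.44191215] -0.05840458748749059 [[492.99578087   0.         332.22497981]
 [  0.         492.99578087 204.49318537]
 [  0.           0.           1.        ]]
{'time_s': 0.1, 'q': array([ 1.08250138,  0.61583149, -0.01261472,  1.42476244,  0.00807973,
        1.10346557, -0.04039403]), 'dq': array([ 0.00040502, -0.0013989 , -0.00010957, -0.00520148,  0.001323  ,
       -0.00100095, -0.00041449]), 'joint_efforts': array([ 1.00720310e-03, -4.70383573e+01,  2.59935530e-01, -1.71571380e+01,
        1.00446772e-02,  5.84993191e-03, -1.46040014e-05]), 'position': array([ 0.2893323 , -0.58131988,  0.25524024]), 'tcp_rot': array([-3.13917545e+00,  1.55588082e-05,  4.61855974e-01]), 'ft_force': array([-0.16062699, -0.84440145, -0.48894427]), 'wrist_torque': array([-0.02303101,  0.03149752, -0.01251214]), 'grasp_force': 0.0, 'grip_width': 0.08534500199701057}
```

View pics/scene0.png

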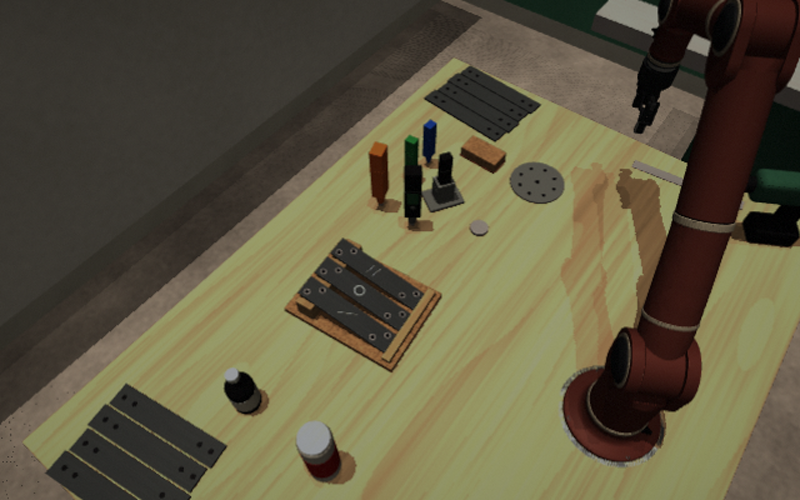

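View pics/top0.png

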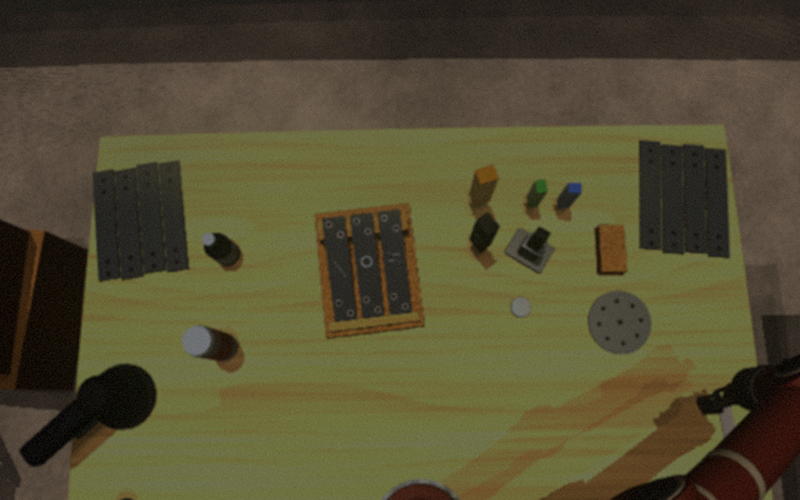

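The gauge is the small black one in the cradle (scene ~(445,165), top ~(537,240) in the enlarged views). The disc is at scene (479,227) and top (521,307), and the ring at scene (359,290) and top (367,262). A bigger black decoy stands beside the gauge. I'll zoom in next.

```bash
python3 - <<'E'
from h import *
import pickle
F=pickle.load(open("f0.pkl","rb"))
def cr(n,x0,y0,w,h,s):
    im=np.clip(F[n]["img"][y0:y0+h,x0:x0+w,::-1].astype(float)*1.8,0,255).astype(np.uint8)
    return cv2.resize(im,(w*s,h*s),interpolation=cv2.INTER_CUBIC)
a=cr("scene",310,90,80,100,5);b=cr("top",370,160,80,100,5)
cv2.imwrite("pics/g.png",np.hstack([a,b]))
a=cr("scene",225,185,130,110,3);b=cr("top",250,160,100,110,4)[:330*1]
a=cr("scene",228,185,130,110,3);b=cr("top",250,160,130,110,3)
cv2.imwrite("pics/r.png",np.hstack([a,b]))
E
```

```text
(no output)
```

View pics/g.png

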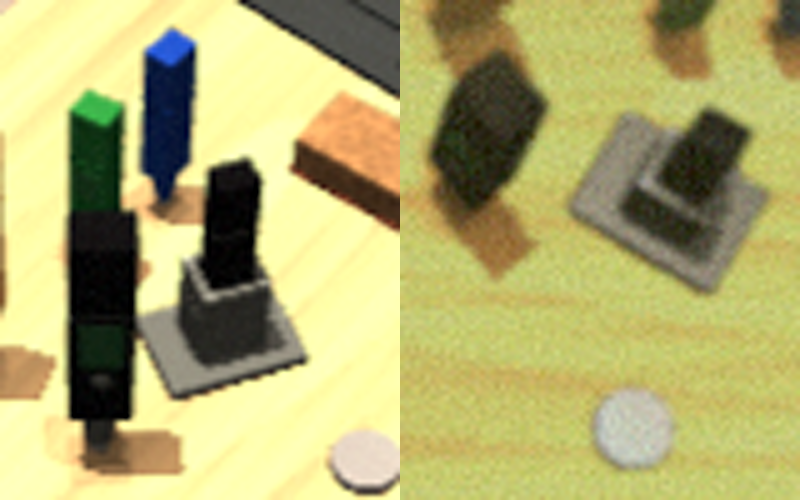

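View pics/r.png

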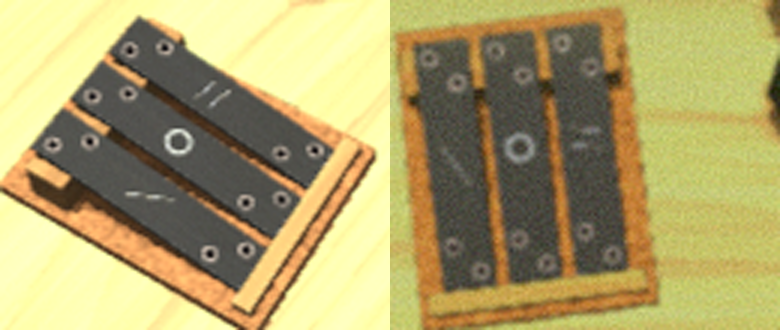

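```bash
python3 - <<'E'
from h import *
import pickle
np.set_printoptions(precision=4,suppress=True)
F=pickle.load(open("f0.pkl","rb"));S,T=F["scene"],F["top"]
gs=lambda x,y:((x+.5)/5-.5+310,(y+.5)/5-.5+90)
gt=lambda x,y:((x-400+.5)/5-.5+370,(y+.5)/5-.5+160)
rs=lambda x,y:((x+.5)/3-.5+228,(y+.5)/3-.5+185)
rt=lambda x,y:((x-390+.5)/3-.5+250,(y+.5)/3-.5+160)
c=np.array([onz(T,gt(*p),.01) for p in[(628,112),(572,210),(710,292),(768,190)]])
print("foot",c,"centre",c.mean(0),"yaw",np.degrees(np.arctan2(*( (c[0]-c[3]+c[1]-c[2])[[1,0]]))), np.linalg.norm(c[0]-c[3]),np.linalg.norm(c[0]-c[1]))
cs=np.array([onz(S,gs(*p),.01) for p in[(175,397),(307,358),(138,322)]]);print("scene corners",cs, "centre",(cs[1]+cs[2])/2)
print("disc T",onz(T,gt(634,427),.01),"S",onz(S,gs(365,459),.01))
ring=tri([(S,rs(178,142)),(T,rt(519,149))]);print("ring",ring, proj(S,ring)-rs(178,142),proj(T,ring)-rt(519,149))
# gauge top center
print("gauge corner top T",[onz(T,gt(*p),.164) for p in[(712,105),(750,130)]])
print("gauge corner top S",[onz(S,gs(*p),.164) for p in[(207,168),(253,158)]])
# bar holes (diag pairs)
H={}
for n,ps,pt in[("hi",[(91,96),(128,93)],[(494,50),(523,75)]),("lo",[(246,202),(281,199)],[(518,239),(546,262)])]:
    H[n]=tri([(S,np.mean([rs(*p) for p in ps],0)),(T,np.mean([rt(*p) for p in pt],0))]);print(n,H[n])
d=H["hi"]-H["lo"];print("bar yaw",np.degrees(np.arctan2(d[1],d[0])),"slope",np.degrees(np.arctan2(d[2],np.hypot(*d[:2]))),np.linalg.norm(d))
# lath direction
a,b=onz(T,rt(428,297),.03),onz(T,rt(648,277),.03);e=b-a;print("lath perp yaw",np.degrees(np.arctan2(e[0],-e[1])))
for n,(p,q) in {"decoy":((492,205),(545,100))}.items(): print(n,onz(T,gt(*p),0.03))
print("decoy tip S",onz(S,gs(98,450),0.01))
E
```

```text
foot [[ 0.6792 -0.2518  0.01  ]
 [ 0.6195 -0.2149  0.01  ]
 [ 0.5681 -0.2943  0.01  ]
 [ 0.6294 -0.3331  0.01  ]] centre [ 0.624  -0.2735  0.01  ] yaw 57.789895174273276 0.09536745958689381 0.07020545984254445
scene corners [[ 0.6188 -0.2121  0.01  ]
 [ 0.5675 -0.293   0.01  ]
 [ 0.6771 -0.2502  0.01  ]] centre [ 0.6223 -0.2716  0.01  ]
disc T [ 0.4887 -0.2447  0.01  ] S [ 0.4899 -0.2447  0.01  ]
ring [0.5928 0.1132 0.061 ] [[0.3098 0.0993]] [[-0.137  -0.2999]]
gauge corner top T [array([ 0.6415, -0.2699,  0.164 ]), array([ 0.6272, -0.2895,  0.164 ])]
gauge corner top S [array([ 0.6424, -0.2689,  0.164 ]), array([ 0.6243, -0.2932,  0.164 ])]
hi [0.6721 0.1211 0.0816]
lo [0.4979 0.1028 0.0342]
bar yaw 5.988105791493383 slope 15.148881432935527 0.18151492915585735
lath perp yaw 4.102585256338247
decoy [ 0.619  -0.1649  0.03  ]
decoy tip S [ 0.6332 -0.1456  0.01  ]
```

The two cameras agree to about 2 mm:

| Item | Position (m) | Orientation |
|---|---|---|
| Cradle | (0.623, -0.2725) | yaw about 58° |
| Disc | (0.489, -0.2447) | flat |
| Ring | (0.593, 0.113, 0.061) | bar yaw about 5°, slope 15° |

Turning first, then shifting.

{"op": "jog_arm", "data": {"increments": [0,0,0,0,0,-7.8,0,0,0,0,0,-7.8,0,0,0,0,0,-7.8,0,0,0,0,0,-7.9,36.6,9.8,0,0,0,0,36.6,9.8,0,0,0,0,36.6,9.8,0,0,0,0,36.6,9.8,0,0,0,0,36.6,9.8,0,0,0,0,36.6,9.8,0,0,0,0], "grip": 85, "newtons": 60}}

```text
time_s: 1.1
position: [0.4572, -0.4262, 0.2558]
tcp_rot: [-3.14, -0.0, 1.008]
ft_force: [1.3, -0.5, 0.2]
grip_width: 0.085
grasp_force: 0.0
```

{"op": "jog_arm", "data": {"increments": [36.6,9.8,0,0,0,0,36.6,9.8,0,0,0,0,36.6,9.8,0,0,0,0,36.6,9.8,0,0,0,0,36.6,9.8,0,0,0,0,36.6,9.8,0,0,0,0,0,0,0,0,0,0,0,0,0,0,0,0,0,0,0,0,0,0,0,0,0,0,0,0]}}

```text
time_s: 2.1
position: [0.6222, -0.2751, 0.2562]
tcp_rot: [-3.141, 0.001, 1.005]
ft_force: [0.8, 0.3, 0.1]
grip_width: 0.0847
grasp_force: 0.0
```

```bash
cat >> h.py <<'E'
def delta(P,ypr_R):
    s=arm.sense();R=Ro.from_euler("xyz",s["tcp_rot"]);D=Ro.from_matrix(ypr_R) if not isinstance(ypr_R,Ro) else ypr_R
    print("t",s["time_s"],"pos",s["position"].round(4),"rot",np.degrees(s["tcp_rot"]).round(2),"F",s["ft_force"].round(2),"g",s["grip_width"],s["grasp_force"])
    print("rotvec tool deg",np.degrees((R.inv()*D).as_rotvec()).round(2),"shift in cur",(R.inv().apply(P-s["position"])*1e3).round(1),"shift in target frame",(D.inv().apply(P-s["position"])*1e3).round(1))
E
python3 - <<'E'
from h import *
delta(np.array([.623,-.2725,.146]),Ro.from_euler("xyz",[np.pi,0,np.radians(57.8)]))
f=grab_frame("scene"); g=grab_frame("top")
a=f["img"][60:180,300:400,::-1];b=g["img"][120:240,370:470,::-1]
im=np.hstack([a,b]).astype(float)*1.8
cv2.imwrite("pics/a.png",cv2.resize(np.clip(im,0,255).astype(np.uint8),None,fx=4,fy=4,interpolation=cv2.INTER_CUBIC))
E
```

```text
t 2.1 pos [ 0.6222 -0.2751  0.2562] rot [-1.7998e+02  8.0000e-02  5.7590e+01] F [0.79 0.34 0.09] g 0.08468877202787523 0.0
rotvec tool deg [-0.02  0.08 -0.21] shift in cur [  2.8  -0.6 110.2] shift in target frame [  2.6  -0.7 110.2]
```

View pics/a.png

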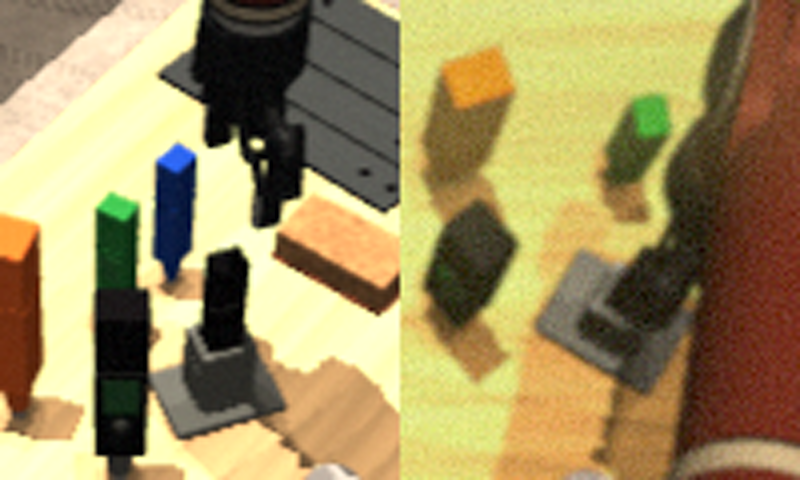

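The gripper is over the cradle, with one finger nearer the camera and one farther. I'll check by projecting the fingertips and gauge corners before going down.

```bash
python3 - <<'E'
from h import *
f=grab_frame("scene")
c=np.array([.6222,-.2751,0]);u=np.array([.846,-.533,0])
for n,p in [("tipmid",c+[0,0,.231]),("near",c-u*.05+[0,0,.24]),("far",c+u*.05+[0,0,.24]),("gaugetop",np.array([.623,-.2725,.164]))]: 
    q=proj(f,p)[0]; print(n,(q-[300,60])*4+1.5)
cx=np.array([.533,.846,0])
for a in(1,-1):
  for b in(1,-1): print((proj(f,np.array([.623,-.2725,.164])+cx*.015*a+u*.012*b)[0]-[300,60])*4+1.5)
E
```

```text
tipmid [236.93637057 197.6043513 ]
near [264.77480776 233.80059587]
far [211.72216431 145.3406181 ]
gaugetop [228.56152319 262.42105467]
[204.81390103 256.94558706]
[216.76915644 277.99278827]
[240.20307116 247.0483072 ]
[252.4318496  267.92381935]
```

{"op": "jog_arm", "data": {"increments": [2.6,-0.7,14,0,0,0,0,0,14,0,0,0,0,0,14,0,0,0,0,0,14,0,0,0,0,0,14,0,0,0,0,0,14,0,0,0,0,0,13,0,0,0,0,0,13,0,0,0,0,0,0,0,0,0,0,0,0,0,0,0]}}

```text
time_s: 3.25
position: [0.6243, -0.2706, 0.1461]
tcp_rot: [-3.141, -0.0, 1.008]
ft_force: [-0.3, -1.2, 0.8]
grip_width: 0.0852
grasp_force: 0.0
```

{"op": "jog_arm", "data": {"increments": [0,0,0,0,0,0,0,0,0,0,0,0,0,0,0,0,0,0,0,0,0,0,0,0,0,0,0,0,0,0,0,0,0,0,0,0,0,0,0,0,0,0,0,0,0,0,0,0,0,0,0,0,0,0,0,0,0,0,0,0], "grip": 10, "newtons": 60}}

```text
time_s: 4.25
position: [0.6252, -0.2711, 0.1469]
tcp_rot: [3.139, -0.0, 1.008]
ft_force: [4.6, -2.1, 0.5]
grip_width: 0.0235
grasp_force: 61.1
```

{"op": "jog_arm", "data": {"increments": [0,0,-8,0,0,0,0,0,-12,0,0,0,0,0,-12,0,0,0,0,0,-12,0,0,0,0,0,-12,0,0,0,0,0,-12,0,0,0,0,0,-12,0,0,0,0,0,-10,0,0,0,0,0,0,0,0,0,0,0,0,0,0,0]}}

```text
time_s: 5.25
position: [0.624, -0.2705, 0.2364]
tcp_rot: [-3.141, -0.0, 1.008]
ft_force: [0.7, 0.3, -1.2]
grip_width: 0.0232
grasp_force: 60.9
```

```bash
python3 - <<'E'
from h import *
# target above disc: tip 25mm above face -> TCP z=.01+.025+.133
delta(np.array([.4893,-.2447,.168]),Ro.from_euler("xyz",[np.pi,0,np.radians(57.8)]))
E
```

```text
t 5.25 pos [ 0.624  -0.2705  0.2364] rot [-179.98   -0.     57.76] F [ 0.72  0.3  -1.19] g 0.023186483949033977 60.89596152305603
rotvec tool deg [-0.02 -0.   -0.04] shift in cur [ -50.1 -127.7   68.4] shift in target frame [ -50.  -127.7   68.4]
```

{"op": "jog_arm", "data": {"increments": [-8,-21.3,0,0,0,0,-8,-21.3,0,0,0,0,-8,-21.3,0,0,0,0,-8,-21.3,0,0,0,0,-9,-21.3,10,0,0,0,-9,-21.2,15,0,0,0,0,0,20,0,0,0,0,0,15,0,0,0,0,0,8,0,0,0,0,0,0,0,0,0]}}

```text
time_s: 6.25
position: [0.4887, -0.2443, 0.1669]
tcp_rot: [-3.138, 0.0, 1.008]
ft_force: [-0.2, -0.0, -0.1]
grip_width: 0.0231
grasp_force: 60.5
```

```bash
python3 - <<'E'
from h import *
import pickle
delta(np.array([.4893,-.2447,.138]),Ro.from_euler("xyz",[np.pi,0,np.radians(57.8)]))
f=grab_frame("scene"); g=grab_frame("top");pickle.dump((f,g),open("f1.pkl","wb"))
s=arm.sense();R=Ro.from_euler("xyz",s["tcp_rot"])
for n,P in[("tip",s["position"]+R.apply([0,0,.133])),("nosebase",s["position"]+R.apply([0,0,.097])),("disc",[.4893,-.2447,.01])]:
    print(n,(proj(f,P)[0]-[320,120])*5+2,(proj(g,P)[0]-[380,200])*5+2)
a=f["img"][120:220,320:400,::-1];b=g["img"][200:300,380:460,::-1]
im=np.hstack([a,b]).astype(float)*1.9
cv2.imwrite("pics/b.png",cv2.resize(np.clip(im,0,255).astype(np.uint8),None,fx=5,fy=5,interpolation=cv2.INTER_CUBIC))
E
```

```text
t 6.25 pos [ 0.4887 -0.2443  0.1669] rot [-1.798e+02  2.000e-02  5.777e+01] F [-0.2  -0.03 -0.11] g 0.023084044438240393 60.460073947906494
rotvec tool deg [-0.2   0.02 -0.03] shift in cur [ 0.   0.8 28.9] shift in target frame [ 0.   0.7 28.9]
tip [319.31788408 284.88625658] [191.35407901 218.87672557]
nosebase [325.59861089 249.81731948] [202.15516348 210.06240787]
disc [315.75136235 309.39965824] [183.95164261 225.90038866]
```

View pics/b.png

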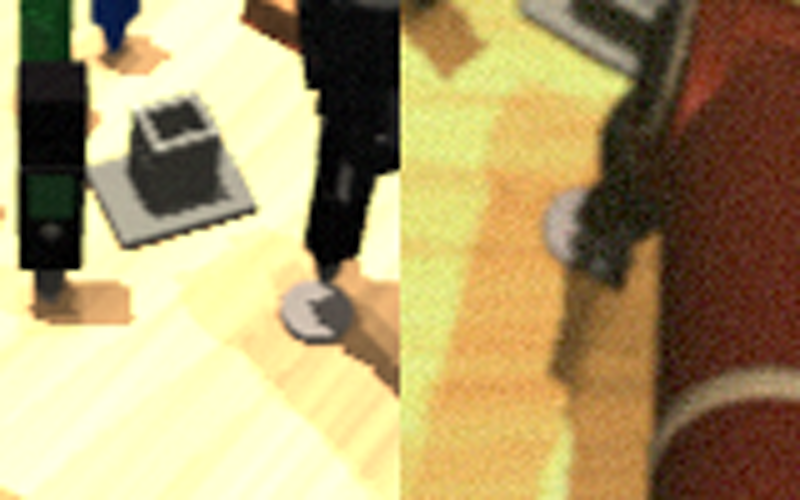

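The tip shows at crop (327,282) against a prediction of (319,285), so it is a few mm off to the right. I'll fit the gauge's offset and tilt in the jaws from its silhouette.

```bash
cat > fit.py <<'E'
from h import *
import pickle
from scipy.optimize import least_squares
f,g=pickle.load(open("f1.pkl","rb"))
pos=np.array([.4887,-.2443,.1669]);R=Ro.from_euler("xyz",np.radians([-179.8,.02,57.77]))
print("fingertip px",proj(f,[pos+R.apply([0,s,.025]) for s in(-.012,-.03,.012)]))
im=f["img"].astype(float).sum(2)
print(np.array(im[148:180:2,372:402],int))
E
python3 fit.py
```

```text
fingertip px [[389.30130043 158.11141484]
 [391.89671774 162.42697276]
 [385.89739453 152.45104407]]
[[439 425 420 429 426 434 438 440 444 443 410 255  28  10   9  14   9  16
   19  14  20  13  16  48  55  46  52  54  80 116]
 [424 433 431 432 436 441 447 449 447 448 379 202   6   3  11   3  12  16
    9  16  29   9  24  19  21  13  27  28  38  48]
 [432 434 436 441 446 450 447 445 445 448 393 217  14  10  11  19  36  39
    9  17  14  13   9  17  21  20  12  15  17  72]
 [438 439 450 448 446 447 444 447 454 460 357 140   6   7   7  23  77  93
   60  15  21  18  13  21  12 117 192 282 378 427]
 [444 447 450 449 441 446 450 459 456 457 318  34  18   5   9  45  90  82
   37  15  13  21  67 291 428 442 447 450 444 436]
 [449 452 447 446 454 454 460 457 460 406 232   0  22  24  13  63 110  76
   21  19  22  17 192 374 449 446 447 433 430 438]
 [446 448 453 454 458 457 451 453 453 331  94  12  11  10  15  14  42  45
   13  11   2  58 316 449 441 439 436 436 444 449]
 [441 456 459 461 458 453 445 434 429 303  20  15   4   3  11   9  13   9
   13   7  12 213 380 430 426 435 440 448 452 454]
[... 301 characters left out ...]
  7   5  10   8   5   9
    9   6 283 432 447 458 456 455 456 461 459 448]
 [386 393 395 400 405 407 401 397 372 272 102   4  11  12   8   7  18  14
   11  95 333 453 456 461 459 458 461 455 437 431]
 [399 397 402 408 402 383 373 372 391 399 301  97   3   8  23  23 154 233
  246 289 397 455 456 458 463 459 448 431 429 434]
 [407 398 381 376 365 358 361 366 361 372 320 173  57  63  58 130 233 271
  283 281 384 457 458 456 454 435 432 439 446 460]
 [408 401 379 356 354 360 347 328 321 317 316 253 137 110 178 248 279 284
  284 288 292 279 294 306 307 305 319 326 329 333]
 [402 396 388 375 347 317 304 299 297 303 303 309 300 281 209 128 169 245
  290 282 268 262 256 257 268 276 281 287 280 280]]
```

```bash
cat > fit.py <<'E'
from h import *
import pickle
from scipy.optimize import least_squares
f,g=pickle.load(open("f1.pkl","rb"))
pos=np.array([.4887,-.2443,.1669]);R=Ro.from_euler("xyz",np.radians([-179.8,.02,57.77]))
obs={158:(382.0,394.2),160:(381.5,393.6),162:(381.3,393.1),164:(381.0,392.6),166:(380.45,392.25)}
def gp(dx,th,pts,L=.133):  # gauge pts (x,y,z up from tip) ; tool: x, -y, L-z ; tilt th about tool y at grasp
    p=np.array(pts,float);q=np.c_[p[:,0],-p[:,1],L-p[:,2]-.006]
    return pos+R.apply(Ro.from_euler("y",th).apply(q)+[dx,0,.006])
def edges(dx,th,row):
    box=[(a*.015,b*.012,z) for a in(1,-1) for b in(1,-1) for z in(.036,.15)]
    h=cv2.convexHull(proj(f,gp(dx,th,box)).astype(np.float32))[:,0]
    xs=[]
    for p,q in zip(h,np.roll(h,-1,0)):
        if (p[1]-row)*(q[1]-row)<0: xs.append(p[0]+(row-p[1])/(q[1]-p[1])*(q[0]-p[0]))
    return min(xs),max(xs)
def res(v):
    r=[]
    for k,o in obs.items():
        e=edges(v[0],v[1],k);r+=[e[0]-o[0]-v[2],e[1]-o[1]+v[2]]
    return r
for prior in (0,1):
    s=least_squares(lambda v:res(v)+[v[1]*5*prior],[0,0,0],x_scale=[.001,.01,.1],diff_step=1e-3)
    print("dx mm",s.x[0]*1e3,"tilt deg",np.degrees(s.x[1]),"inset",s.x[2],np.round(s.fun,2))
    T=gp(s.x[0],s.x[1],[(0,0,0)]);print("tip",T,proj(f,T), "expected from tcp",pos+R.apply([0,0,.133]))
E
python3 fit.py
```

```text
dx mm 0.0 tilt deg 5.949562672940441e-17 inset -0.4092041015625 [-0.87 -1.02 -0.68 -0.81 -0.8  -0.7  -0.82 -0.59 -0.58 -0.63  0.  ]
tip [[ 0.48828252 -0.24409167  0.03390082]] [[383.71909594 177.25576145]] expected from tcp [ 0.48828252 -0.24409167  0.03390082]
dx mm 0.0 tilt deg 0.0 inset -0.409228515625 [-0.87 -1.02 -0.68 -0.81 -0.8  -0.7  -0.82 -0.59 -0.58 -0.63  0.  ]
tip [[ 0.48828252 -0.24409167  0.03390082]] [[383.71909594 177.25576145]] expected from tcp [ 0.48828252 -0.24409167  0.03390082]
```

{"op": "jog_arm", "data": {"increments": [2,0.7,6,0,0,0,0,0,6,0,0,0,0,0,5,0,0,0,0,0,3,0,0,0,0,0,2,0,0,0,0,0,2,0,0,0,0,0,2,0,0,0,0,0,1,0,0,0,0,0,0.5,0,0,0,0,0,0,0,0,0]}}

```text
time_s: 7.35
position: [0.4913, -0.2435, 0.1412]
tcp_rot: [3.141, -0.0, 1.008]
ft_force: [-0.5, 0.2, 0.9]
grip_width: 0.0234
grasp_force: 61.0
```

{"op": "jog_arm", "data": {"increments": [0,0,1,0,0,0,0,0,1,0,0,0,0,0,0,0,0,0,0,0,0,0,0,0,0,0,0,0,0,0,0,0,0,0,0,0,0,0,0,0,0,0,0,0,0,0,0,0,0,0,0,0,0,0,0,0,0,0,0,0]}}

```text
time_s: 8.35
position: [0.4913, -0.2435, 0.1389]
tcp_rot: [3.141, -0.0, 1.008]
ft_force: [0.0, 0.5, 1.7]
grip_width: 0.0232
grasp_force: 61.0
```

{"op": "jog_arm", "data": {"increments": [0,0,0,0,0,0,0,0,0,0,0,0,0,0,0,0,0,0,0,0,0,0,0,0,0,0,0,0,0,0,0,0,0,0,0,0,0,0,0,0,0,0,0,0,0,0,0,0,0,0,0,0,0,0,0,0,0,0,0,0]}}

```text
time_s: 9.35
position: [0.4912, -0.2434, 0.1388]
tcp_rot: [3.141, -0.0, 1.008]
ft_force: [-0.3, -0.9, 3.0]
grip_width: 0.0234
grasp_force: 61.1
```

```bash
python3 - <<'E'
from h import *
import pickle
s=arm.sense();print(s["position"],s["ft_force"]);R=Ro.from_euler("xyz",s["tcp_rot"])
Fz=[]
for i in range(6): f=grab_frame("scene");Fz.append(arm.sense()["ft_force"][2])
print(np.round(Fz,1))
pickle.dump(f,open("f2.pkl","wb"))
for n,P in[("tip",s["position"]+R.apply([0,0,.129])),("disc",[.4893,-.2447,.01])]: print(n,(proj(f,P)[0]-[350,140])*10+4.5)
im=f["img"][140:195,350:410,::-1].astype(float)*1.9
cv2.imwrite("pics/c.png",cv2.resize(np.clip(im,0,255).astype(np.uint8),None,fx=10,fy=10,interpolation=cv2.INTER_CUBIC))
E
```

```text
[ 0.49123635 -0.24344641  0.13884161] [-0.31256936 -0.8618899   2.98486482]
[2.1 2.4 1.5 2.5 2.1 2.4]
tip [324.78186446 419.12800012]
disc [332.00272469 419.29931647]
```

View pics/c.png

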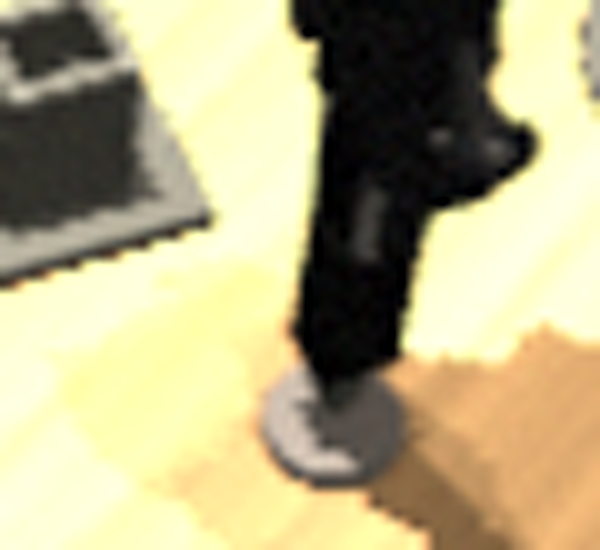

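Zeroed: the tip shows at crop ~(332,410), close to the disc centre at (332,419), with about 4 N of spring force held for over 1 s. Lifting now.

{"op": "jog_arm", "data": {"increments": [0,0,-4,0,0,0,0,0,-8,0,0,0,0,0,-15,0,0,0,0,0,-15,0,0,0,0,0,-15,0,0,0,0,0,-15,0,0,0,0,0,-15,0,0,0,0,0,-13,0,0,0,0,0,0,0,0,0,0,0,0,0,0,0]}}

```text
time_s: 10.65
position: [0.4904, -0.2431, 0.2384]
tcp_rot: [-3.14, 0.0, 1.008]
ft_force: [-0.6, 0.6, -0.8]
grip_width: 0.0232
grasp_force: 60.8
```

```bash
cat > tgt.py <<'E'
from h import *
b=np.radians(5.2);a=np.radians(15);n=np.array([-np.sin(a)*np.cos(b),-np.sin(a)*np.sin(b),np.cos(a)])
D0=Ro.from_euler("xyz",[np.pi,0,np.radians(57.8)])
D=Ro.from_rotvec(np.cross([0,0,1],n)/np.sin(a)*a)*D0
ring=np.array([.5928,.1132,.061])
def tgt(h): return ring+n*(.133+h)-D.apply([-.0015,0,0])
E
python3 - <<'E'
from tgt import *
delta(tgt(.05),D); print(tgt(.05))
E
```

```text
t 10.65 pos [ 0.4904 -0.2431  0.2384] rot [-1.7991e+02  1.0000e-02  5.7760e+01] F [-0.63  0.56 -0.84] g 0.02323834967626715 60.80625772476196
rotvec tool deg [-12.01   9.12  -0.04] shift in cur [ 328.6 -141.1    0.6] shift in target frame [ 326.9 -143.3   23.1]
[0.54639944 0.11017377 0.23800023]
```

{"op": "jog_arm", "data": {"increments": [32.9,-14.1,0,0,0,0,32.9,-14.1,0,0,0,0,32.9,-14.1,0,0,0,0,32.9,-14.1,0,0,0,0,32.9,-14.1,0,0,0,0,32.9,-14.1,0,0,0,0,32.9,-14.1,0,0,0,0,32.9,-14.1,0,0,0,0,32.9,-14.1,0,0,0,0,32.5,-14.2,0,0,0,0]}}

```text
time_s: 11.65
position: [0.5462, 0.111, 0.2375]
tcp_rot: [-3.139, 0.002, 1.008]
ft_force: [0.1, 0.1, -0.1]
grip_width: 0.0233
grasp_force: 60.7
```

{"op": "jog_arm", "data": {"increments": [0,0,0,-4,3,0,0,0,0,-4,3,0,0,0,0,-4,3,0,0,0,0,0,0,0,0,0,0,0,0,0,0,0,0,0,0,0,0,0,0,0,0,0,0,0,0,0,0,0,0,0,0,0,0,0,0,0,0,0,0,0]}}

```text
time_s: 12.65
position: [0.5472, 0.1098, 0.2388]
tcp_rot: [2.931, -0.156, 1.024]
ft_force: [0.2, -0.6, -1.0]
grip_width: 0.0233
grasp_force: 60.6
```

```bash
python3 - <<'E'
from tgt import *
delta(tgt(.015),D)
E
```

```text
t 12.65 pos [0.5472 0.1098 0.2388] rot [167.91  -8.93  58.7 ] F [ 0.24 -0.62 -0.99] g 0.023259291175639654 60.64858675003052
rotvec tool deg [ 0.08  0.12 -0.03] shift in cur [-0.1 -1.1 35.6] shift in target frame [-0.2 -1.1 35.6]
```

{"op": "jog_arm", "data": {"increments": [0,-1.1,6,0,0,0,0,0,6,0,0,0,0,0,6,0,0,0,0,0,6,0,0,0,0,0,6,0,0,0,0,0,5.5,0,0,0,0,0,0,0,0,0,0,0,0,0,0,0,0,0,0,0,0,0,0,0,0,0,0,0]}}

```text
time_s: 13.65
position: [0.5555, 0.1112, 0.2047]
tcp_rot: [2.93, -0.156, 1.025]
ft_force: [-0.4, -0.0, -1.8]
grip_width: 0.023
grasp_force: 60.6
```

```bash
python3 - <<'E'
from tgt import *
delta(tgt(-.004),D)
f=grab_frame("scene");g=grab_frame("top")
s=arm.sense();R=Ro.from_euler("xyz",s["tcp_rot"]);tip=s["position"]+R.apply([-.0015,0,.133]);nb=s["position"]+R.apply([-.0015,0,.097])
of={"s":(265,195),"t":(265,180)}
for nm,P in[("tip",tip),("nose",nb),("ring",ring)]: print(nm,(proj(f,P)[0]-of["s"])*7+3,(proj(g,P)[0]-of["t"])*7+3)
c=[f["img"][195:270,265:320,::-1],g["img"][180:255,265:320,::-1]]
im=np.hstack(c).astype(float)*1.9
cv2.imwrite("pics/d.png",cv2.resize(np.clip(im,0,255).astype(np.uint8),None,fx=7,fy=7,interpolation=cv2.INTER_CUBIC))
E
```

```text
t 13.65 pos [0.5555 0.1112 0.2047] rot [167.88  -8.97  58.71] F [-0.42 -0.03 -1.85] g 0.022998034211478346 60.55452346801758
rotvec tool deg [ 0.11  0.08 -0.02] shift in cur [-0.3 -0.1 19.5] shift in target frame [-0.3 -0.  19.5]
tip [164.68043204 247.96401758] [194.05712514 207.71184066]
nose [178.36007892 213.78202246] [188.95095789 212.66405384]
ring [159.17715036 262.66758934] [195.79895628 206.19270433]
```

View pics/d.png

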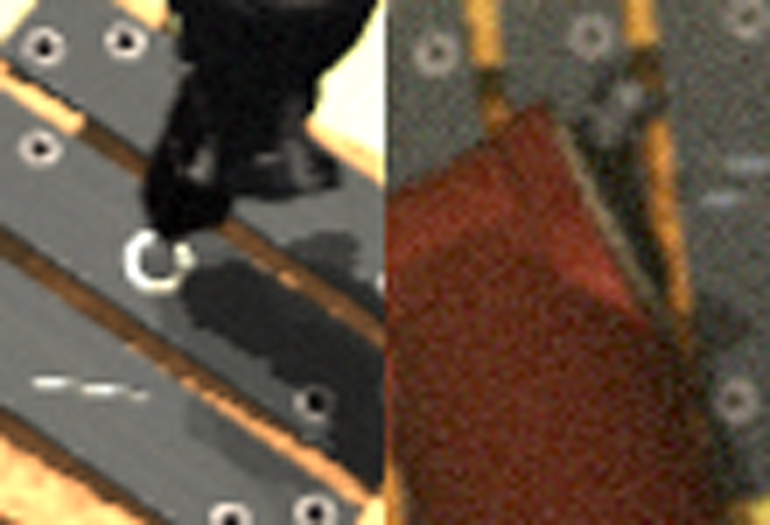

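The scene view shows the ring at (159,262) and the tip coming down at ~(167,246), close to the predicted (165,248). Approaching slowly.

{"op": "jog_arm", "data": {"increments": [0,0,4,0,0,0,0,0,4,0,0,0,0,0,3,0,0,0,0,0,2,0,0,0,0,0,1.5,0,0,0,0,0,1,0,0,0,0,0,1,0,0,0,0,0,0.5,0,0,0,0,0,0,0,0,0,0,0,0,0,0,0]}}

```text
time_s: 14.75
position: [0.5598, 0.1115, 0.188]
tcp_rot: [2.93, -0.156, 1.025]
ft_force: [0.0, -0.3, -0.5]
grip_width: 0.0237
grasp_force: 60.6
```

```bash
cat > fr.py <<'E'
from tgt import *
Fs=[]
for i in range(8): f=grab_frame("scene");Fs.append(arm.sense()["ft_force"])
print("mean F",np.mean(Fs,0).round(2),"along n",(np.mean(Fs,0)@n).round(2),"sd",np.std(Fs,0).round(2))
delta(tgt(-.004),D)
E
python3 fr.py
```

```text
mean F [-0.18  0.06 -1.05] along n -0.97 sd [0.34 0.26 0.31]
t 15.15 pos [0.5597 0.1115 0.1879] rot [167.9   -8.94  58.71] F [-0.52 -0.5  -0.62] g 0.023434139488451786 60.554022789001465
rotvec tool deg [ 0.09  0.11 -0.02] shift in cur [-0.1  0.1  2.2] shift in target frame [-0.1  0.1  2.2]
```

{"op": "jog_arm", "data": {"increments": [0,0,0.5,0,0,0,0,0,0.5,0,0,0,0,0,0.5,0,0,0,0,0,0.5,0,0,0,0,0,0,0,0,0,0,0,0,0,0,0,0,0,0,0,0,0,0,0,0,0,0,0,0,0,0,0,0,0,0,0,0,0,0,0]}}

```text
time_s: 16.15
position: [0.5603, 0.1115, 0.186]
tcp_rot: [2.93, -0.156, 1.025]
ft_force: [-0.0, -0.5, -1.7]
grip_width: 0.0231
grasp_force: 60.6
```

```bash
python3 fr.py
```

```text
mean F [-0.12  0.06 -1.34] along n -1.27 sd [0.3  0.52 0.46]
t 16.55 pos [0.5602 0.1115 0.186 ] rot [167.9   -8.94  58.71] F [-0.22 -1.04 -0.74] g 0.023726711719460485 60.554072856903076
rotvec tool deg [ 0.09  0.11 -0.02] shift in cur [-0.1  0.1  0.1] shift in target frame [-0.1  0.1  0.1]
```

No contact yet. The bars' 84 mm top edge also suggests the face is about 3 mm lower than I triangulated. Continuing in small steps.

{"op": "jog_arm", "data": {"increments": [0,0,0.5,0,0,0,0,0,0.5,0,0,0,0,0,0.5,0,0,0,0,0,0.5,0,0,0,0,0,0,0,0,0,0,0,0,0,0,0,0,0,0,0,0,0,0,0,0,0,0,0,0,0,0,0,0,0,0,0,0,0,0,0]}}

```text
time_s: 17.55
position: [0.5608, 0.1116, 0.1841]
tcp_rot: [2.93, -0.156, 1.025]
ft_force: [-0.9, 0.8, -1.1]
grip_width: 0.0236
grasp_force: 60.6
```

```bash
python3 fr.py
```

```text
mean F [ 0.04 -0.22 -1.19] along n -1.16 sd [0.47 0.32 0.39]
t 17.95 pos [0.5608 0.1116 0.184 ] rot [167.9   -8.94  58.7 ] F [ 0.1 -0.2 -1. ] g 0.02335350204916793 60.55357575416565
rotvec tool deg [ 0.09  0.11 -0.03] shift in cur [-0.1  0.1 -1.9] shift in target frame [-0.1  0.1 -1.9]
```

{"op": "jog_arm", "data": {"increments": [0,0,0.5,0,0,0,0,0,0.5,0,0,0,0,0,0.5,0,0,0,0,0,0.5,0,0,0,0,0,0,0,0,0,0,0,0,0,0,0,0,0,0,0,0,0,0,0,0,0,0,0,0,0,0,0,0,0,0,0,0,0,0,0]}}

```text
time_s: 18.95
position: [0.5613, 0.1116, 0.1821]
tcp_rot: [2.93, -0.156, 1.025]
ft_force: [-1.0, 1.0, 0.8]
grip_width: 0.0237
grasp_force: 60.8
```

```bash
python3 fr.py; python3 - <<'E'
from tgt import *
f=grab_frame("scene")
s=arm.sense();R=Ro.from_euler("xyz",s["tcp_rot"])
for L in(.131,.133): print(L,s["position"]+R.apply([-.0015,0,L]),(proj(f,s["position"]+R.apply([-.0015,0,L]))[0]-(265,205))*10+4.5)
print((proj(f,ring)[0]-(265,205))*10+4.5)
im=f["img"][205:260,265:325,::-1].astype(float)*2.2
cv2.imwrite("pics/e.png",cv2.resize(np.clip(im,0,255).astype(np.uint8),None,fx=10,fy=10,interpolation=cv2.INTER_CUBIC))
E
```

```text
mean F [-0.89 -0.15  0.78] along n 0.98 sd [0.45 0.64 0.45]
t 19.35 pos [0.5613 0.1116 0.1821] rot [167.9   -8.94  58.71] F [-1.08 -0.55  0.34] g 0.02333320191606424 60.775877237319946
rotvec tool deg [ 0.09  0.11 -0.02] shift in cur [-0.1  0.1 -3.9] shift in target frame [-0.1  0.1 -3.9]
0.131 [0.59435342 0.11310631 0.05536107] [224.94804612 282.40528176]
0.133 [0.59486951 0.11314825 0.05342926] [223.92126721 284.97693888]
[227.6102148  275.45369905]
```

View pics/e.png

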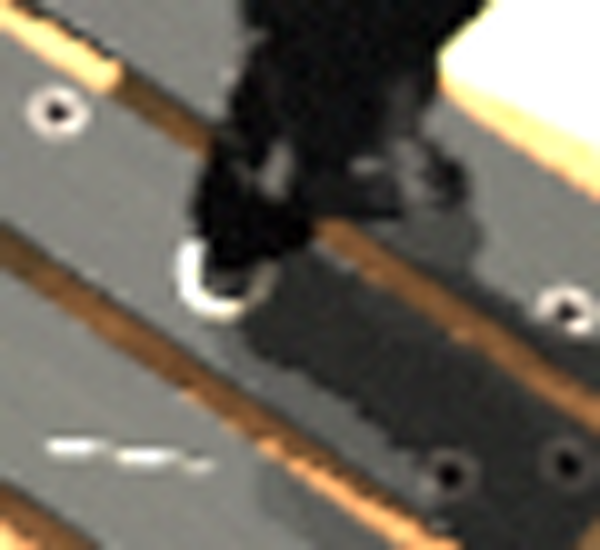

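The tip sits inside the ring, which is centred at ~(226,275) in the crop, with the tip end at ~(230,282). The force along the normal rose by about 2.2 N, which means first touch. Pressing about 3.5 mm more.

{"op": "jog_arm", "data": {"increments": [0,0,0.5,0,0,0,0,0,0.5,0,0,0,0,0,0.5,0,0,0,0,0,0.5,0,0,0,0,0,0.5,0,0,0,0,0,0.5,0,0,0,0,0,0.5,0,0,0,0,0,0,0,0,0,0,0,0,0,0,0,0,0,0,0,0,0]}}

```text
time_s: 20.4
position: [0.5622, 0.1117, 0.1788]
tcp_rot: [2.93, -0.156, 1.025]
ft_force: [-1.6, 0.0, 3.4]
grip_width: 0.0235
grasp_force: 60.9
```

```bash
python3 fr.py;  python3 - <<'E'
from tgt import *
f=grab_frame("scene")
im=f["img"][205:260,265:325,::-1].astype(float)*2.2
cv2.imwrite("pics/k.png",cv2.resize(np.clip(im,0,255).astype(np.uint8),None,fx=10,fy=10,interpolation=cv2.INTER_CUBIC))
E
```

```text
mean F [-1.32 -0.37  2.67] along n 2.93 sd [0.5  0.63 0.49]
t 20.8 pos [0.5622 0.1117 0.1788] rot [167.9   -8.94  58.71] F [-1.09 -0.43  2.87] g 0.02322744001155115 60.939470529556274
rotvec tool deg [ 0.09  0.11 -0.02] shift in cur [-0.1  0.  -7.3] shift in target frame [-0.1  0.  -7.3]
```

View pics/k.png

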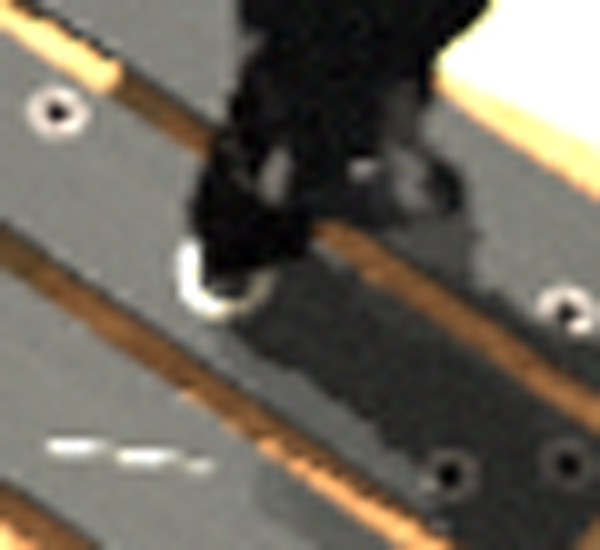

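The tip still sits in the ring, at ~(232,283) against the centre at ~(226,275), so about 2–3 mm off. The spring force is about 4.1 N, which is half-way in. Handing in.

```bash
python3 -c "
from rig import job
print(job.close_job())"
```

```text
the job is handed in; nothing more can be done
None
```

I zeroed the gauge on the disc and handed the job in with it held square in the chalk ring, tip about half-way in at about 4 N and 2–3 mm off centre by eye; the hand-in gave no verdict.

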